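# Wedge the sagging board stage up level

### The arm

A 6-joint arm with a two-finger parallel gripper is mounted at the origin on the work surface. World frame = base frame: x ahead of the robot, y to its left, z up, the work surface at z = 0. Lengths are in m, angles in degrees, forces in N, time in s.
With the tool pointing down it reaches from about 0.4 to 0.825 m from the base axis. Payload 7 kg.
Tool frame: the origin (TCP) lies midway between the tips of the shut fingers; the grasp point (between the pads) lies 19 mm behind it; z points along the fingers, y is the line along which they close (so a half turn about z gives the same grasp; the last joint's range is limited). The gripper opens to 88 mm and grips with 3 to 60 N. Pads are 19 mm wide; open, the fingers measure 130 mm over their backs; the gripper's body (78 mm by 193 mm) begins 47 mm behind the grasp point.
Start: joints at [84.918, 20.546, 0.682, 0, -70.136, -16.507], TCP at [0.248, 0.628, 0.227] pointing down, gripper open.
Joint ranges: [-176.03, 176.03], [-82.01, 121.73], [-58.28, 71.71], [-173.87, 95.51], [-174.79, -0.11], [-173.66, 173.66]. Speed limits (degrees/s): [136.94, 136.94, 172.46, 180, 180, 180].

### API

Orientations are given as [roll, pitch, yaw] about the fixed x, y, z axes, in that order (R = Rz(yaw) Ry(pitch) Rx(roll)).
In Python, from plant import ctrl gives the robot as it stands. The module is installed in compiled form; this text tells all that it offers.
- The arm moves only by the tool send_rows, never from a script. Its argument "plan" is a list that holds one entry, the list of rows, each a list of 6 numbers: the shift along the tool's x, y, z in cm, then the turn, a rotation vector about the tool's x, y, z in degrees. A call has 1 to 8 rows; each row is the pose to reach, as a shift and turn from the pose commanded when the call began, along the tool's axes at that moment; what a row does not reach only later rows make up. A row lasts 1/12 s, in which the tool goes at most 41.7 mm and 7.16 degrees, less where a joint would pass 70% of its speed; a pose out of reach is approached as far as the arm can. A call with a gripper value outside its range is refused whole. "fingers" is the opening, from 0 (shut) to 1 (fully open), set as the call begins (left out, the last holds). The fingers move at their own pace and stop on an object; the grip force is fixed at half the most. Time passes only in rows, so rows that repeat a pose let the fingers close. It gives the time, the measured TCP pose, the force, the opening and the grip force at its end, in the units of the state.
- ctrl.get_obs(): the state, without advancing time (a new reading comes with each control period).
- ctrl.snapshot(name): name is "scene" or "top" or "wrist"; returns a dict with "img" (384x512x3 uint8, red, green, blue), "K" (3x3 intrinsics, pixels), "pose" (4x4, takes a point from camera to world coordinates). Camera axes: x right, y down, z forward; pixel columns grow to the right and rows downward; lengths in m; the calibration is good to about 2 mm. The wrist camera is an equidistant fisheye: a pixel r from the principal point sees the ray r / f radians off the axis. A picture is of the moment at which its call begins. There is no depth.
- ctrl.close_job(): hands the job in; it is judged then, once.
The state is a dict: "clock": time; "joint_pos": joint angles; "qvel": joint speeds; "tau": joint torques, N m; "tool_pos": TCP position; "orientation": TCP orientation; "force": force on the tool from outside, world axes, zero at the start; "moment": the same for the moment, N m; "opening": finger opening in m; "gripper_force": force on a finger pad.
Only numpy, scipy, OpenCV 4.12 (cv2) and the standard library are available. Lean on these libraries where they do the work, as an engineer would, in place of code of your own. Each camera call takes 0.05 s, during which the arm holds its last target. There are 200 camera calls.

### The job

The hinged aluminium plate of the circuit-board stage sags at its front. Take the tapered wedge and push it, thin end first, flat on the packing strip, squarely under the middle of the plate's front edge until the plate has come up level against its stops and the wedge sits snug there, without jamming it hard; then let go and leave it in place. Do not touch the stage with the robot, and leave the other things on the bench where they are.

Things in the scene. Friction and masses are not known exactly. Their poses are not given: they have to be found in the camera images.
- wedge: Grey plastic wedge, loose, flat on the bench, 150 long (its x) x 30 wide, 90 g. Origin: centre of its underside; x points to the thin end. Ramp from the tip at x=+75 (3 thick) up to x=-43 (26.6 thick), 1 in 5; behind it, x=-75 to -43, an upright grip block 32 x 30, 45 tall. It starts in any of three spots shared with two look-alike blocks.
- wedge_tip (a point): Middle of the wedge's thin end, on its underside (x=+75 of the wedge). Sole and ramp are slick (friction about 0.3), the grip block is not; the taper is slight enough for the wedge to stay put under load when let go. When let go it keeps about two thirds of the load.
- wedge_grip (a point): Centre of the wedge's grip block, 32 above the wedge's underside (x=-59): the grip point, 30 wide along the wedge's y.
- stand: Fixed dark steel stand of the stage, 215 long (its x) x 190 wide, on the bench. Origin: on the bench below the middle of the plate; x points from the plate's front edge (towards the robot, at x=-80) to the rear hinge (x=+82). Side rails at y=+-88, 14 wide, 26 tall; between them, under the plate, it is open.
- mouth (a point): Point on the bench below the middle of the plate's front edge (x=-80 of the stand). A flat steel packing strip, 90 wide, lies here along the stand's x from 180 in front of the edge to 120 behind it; the wedge slides on it. The strip stands 1 to 10 proud of the bench (not known), so how far the wedge must go is found by feel. With the plate level, its edge's underside is 25.5 above the bench.
- stop (a point): Underside of the left (+y) stop lip, over the plate's front corner; another is at -y. Posts at the front corners of the stand rise to 55, with lips reaching inward to y=+-59. The plate is level when its corners meet the lips (about 34 above the bench), and can rise no more.
- plate: Aluminium plate with a circuit board, 158 x 148, 6 thick, 0.28 to 0.52 kg, hinged at its rear. Origin on the hinge axis, 30.5 above the bench; x as the stand's, z its upward normal. It sags freely 0.058 rad nose down (front edge 9 low) and rises as something is pushed under its front edge, until level at its stops.
- edge (a point): Middle of the plate's rounded front edge, on its underside. While the plate rides up, the push along the bench stays even (2 to 8 N, more if the wedge is pressed down); on the stops it rises steeply, some 2 N a millimetre. Snug: 5 to 8 N above the riding push, read at rest. The hinge is harmed if the wedge presses up on the plate with over 15 N (some 11 N above the riding push).
- spacer: Look-alike: flat grey block 150 x 30 x 18 with the same grip block at its x=-59. Not to be used or moved.
- step_block: Look-alike: stepped grey block 150 x 30, 10 thick in front and 24 thick behind, with the same grip block. Not to be used or moved.
- adapter: Black plug-in power adapter, 75 x 45 x 32, loose on the bench. Leave it.
- spool: Pale spool, 64 across, 45 tall, standing on the bench. Leave it.
- flux_jar: Small amber jar, 44 across, 45 tall, standing on the bench beside the stage. Leave it.

How it is judged (in metres and radians):
On the way, in this order (a step that is already met when the one before it is completed fails the run):
1. the wedge's thin end is under the front edge while the plate still sags (x of wedge_tip in the frame of stand above -0.078 m and angle between plate's own z axis and vertical above 0.038 rad and y of wedge_tip in the frame of stand between -0.05 and 0.05 m), for 0.1 s.
2. the wedge has raised the plate level (angle between plate's own z axis and vertical below 0.012 rad and contact force between wedge and plate above 1 N), for 0.1 s.
At the end, for the whole second after the job is handed in: The plate is level to 0.01 rad, borne by the wedge, which presses up on it with 4.5 to 15 N (snug against the stops); the wedge lies flat (to 0.03 rad), within 25 mm of the middle of the plate and square to its front edge to 0.2 rad, at rest (angle between plate's own z axis and vertical below 0.01 rad and contact force between wedge and plate between 4.5 and 15 N and y of wedge in the frame of stand between -0.025 and 0.025 m and angle between the x axis of wedge and the x axis of stand, either way round below 0.2 rad and angle between wedge's own z axis and vertical below 0.03 rad and linear speed of wedge below 0.01 m/s); the robot touches nothing.
It fails at once if the wedge is jammed: it presses on the plate with more than 15 N (contact force between wedge and plate above 15 N).
It fails at once if the robot pushes on the plate itself with more than 3 N (contact force between any of the arm, the fingers and plate above 3 N).
It fails at once if the robot pushes on the stand with more than 3 N (contact force between any of the arm, the fingers and stand above 3 N).
It fails at once if another thing on the bench is moved by more than 20 mm (distance of any of spacer, step_block, adapter, spool, flux_jar from where it was at the start of the episode above 0.02 m).
It also fails if it takes over 61 s, if anything falls off the work surface, if the arm or the gripper's body presses on something with over 40 N, if the wrist force passes 120 N, or if a joint passes its speed limit or range.

## Working session

There is one attempt and no reset: what is moved stays moved. The work goes in short steps, Python scripts to look and compute and a tool call to move; the robot and the scene stay as the last step left them, time stands still between calls to the robot, and variables do not carry over. Pictures are saved under pics/ and viewed, at most 10 in all, crops included, and the job is handed in when it is done.

Besides the shell and the picture viewer there is one more tool, called by a JSON object that holds its "op" and its "data", one argument or row to a line. send_rows: Moves the arm, as the interface text tells. Its arguments: {"type":"object","properties":{"plan":{"type":"array","items":{"type":"array","items":{"type":"array","items":{"type":"number"}}}},"fingers":{"type":"number"}},"required":["plan"]}

```bash
mkdir -p pics
cat > h.py <<'E'
import numpy as np, cv2
from plant import ctrl
def snap(n,f):
    s=ctrl.snapshot(n); cv2.imwrite('pics/'+f,cv2.cvtColor(s['img'],cv2.COLOR_RGB2BGR)); np.savez('pics/'+f+'.npz',**s); return s
def ray(s,uv,z):
    K,T=s['K'],s['pose']; out=[]
    for u,v in np.atleast_2d(uv):
        d=T[:3,:3]@np.linalg.solve(K,[u,v,1.]); o=T[:3,3]; out.append(o+d*(z-o[2])/d[2])
    return np.array(out)
E
python3 - <<'E'
from h import *
a=snap('top','top.png'); b=snap('scene','scene.png')
print(a['pose'].round(3),a['K'].round(1),b['pose'].round(3)); print(ctrl.get_obs())
E
```

```text
[[-0.014 -0.992  0.127  0.421]
 [-1.     0.017  0.024 -0.012]
 [-0.026 -0.127 -0.992  1.243]
 [ 0.     0.     0.     1.   ]] [[401.    0.  253. ]
 [  0.  401.  189.2]
 [  0.    0.    1. ]] [[ 0.566  0.624 -0.538  1.247]
 [ 0.824 -0.441  0.356 -0.407]
 [-0.015 -0.645 -0.764  0.954]
 [ 0.     0.     0.     1.   ]]
{'clock': 0.1, 'joint_pos': array([ 8.49160740e+01,  2.05881754e+01,  6.39318951e-01, -1.63243311e-02,
       -7.01358407e+01, -1.65076432e+01]), 'qvel': array([-0.03305905, -0.11557757,  0.17945636,  0.12474945,  0.04167232,
        0.037128  ]), 'tau': array([-1.73181088e-03, -5.84159231e+01,  2.93749541e+01,  7.01553315e+00,
        1.01485377e-02, -4.53508744e-05]), 'tool_pos': array([0.24825683, 0.62722538, 0.22571354]), 'orientation': array([ 1.79914433e+02, -9.35396957e-03, -2.15971204e+01]), 'force': array([0.22639964, 0.67583227, 0.58836576]), 'moment': array([-0.05465659, -0.02510044,  0.10788387]), 'gripper_force': 0.0, 'opening': 0.08732856371291933}
```

View pics/top.png

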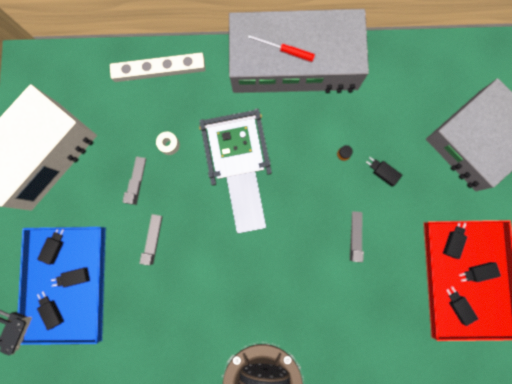

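View pics/scene.png

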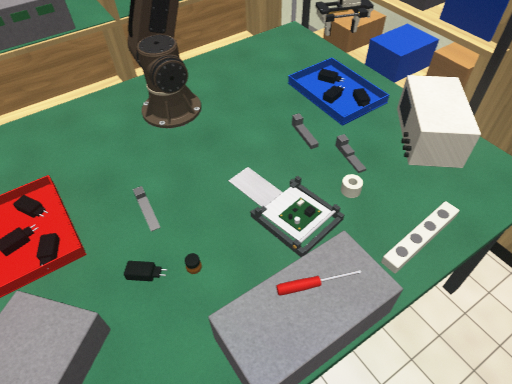

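The top view shows three grey blocks at (134,180), (151,240) and (357,237), and the stage at (237,147) with its strip running down to (250,231). In the scene view the blocks are at (350,152), (305,130) and (146,208). I'll enlarge these to tell them apart.

Run:
```python
from h import *
t=cv2.imread('pics/top.png'); s=cv2.imread('pics/scene.png')
c=lambda im,x,y:cv2.resize(im[y-32:y+32,x-32:x+32],(256,256),interpolation=cv2.INTER_CUBIC)
im=np.vstack([np.hstack([c(t,134,180),c(t,151,240),c(t,357,237)]),np.hstack([c(s,350,152),c(s,305,130),c(s,146,208)])])
cv2.imwrite('pics/c1.png',im)
im=np.vstack([cv2.resize(t[100:240,190:285],None,fx=4,fy=4,interpolation=cv2.INTER_CUBIC)]); 
im2=cv2.resize(s[160:260,220:350],None,fx=3,fy=3,interpolation=cv2.INTER_CUBIC)
o=np.zeros((560,380+390,3),np.uint8);o[:560,:380]=im;o[:300,380:]=im2;cv2.imwrite('pics/c2.png',o)
```

```text
(no output)
```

View pics/c1.png

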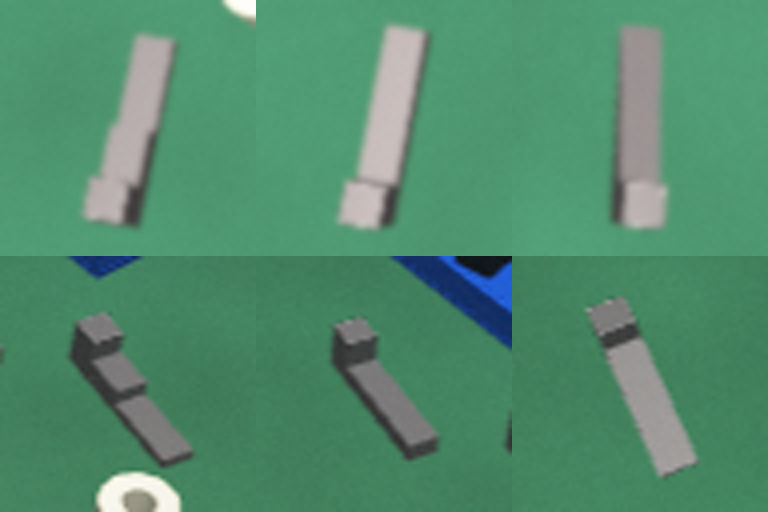

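View pics/c2.png

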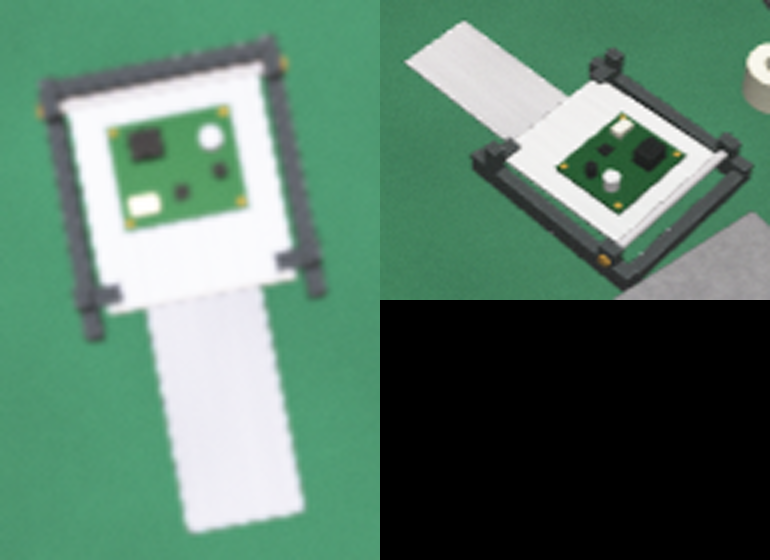

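The enlarged crops settle it. The left block (134,180) has a step in it. The middle one (151,240) is flat with a thick end face, so it is the spacer. The right one (357,237) has a shaded ramp running down to a thin end, so it is the wedge. The strip's near corners are at about (236.8,233) and (266,227.5), and the plate's front corners at about (216.8,178.3) and (264.3,169.5). Next I compute positions.

Run:
```python
from h import *
s=dict(np.load('pics/top.png.npz'))
w=lambda L:[((x-512)/4+325-.4,y/4+205-.4) for x,y in L]
g=ray(s,w([(622,181),(665,181),(666,227),(621,227)]),.045); t=ray(s,w([(620,27),(661,27)]),.003)
print('grip',g.round(4)[:,:2],g.mean(0).round(4),'tip',t.round(4),t.mean(0).round(4))
d=t.mean(0)-g.mean(0); print('L (0.134 expected, xy)',np.hypot(*d[:2]),'yaw',np.degrees(np.arctan2(d[1],d[0])))
c=lambda L:[(x/4+190-.4,y/4+100-.4) for x,y in L]
n=ray(s,c([(187,532),(304,510)]),.005); f=ray(s,c([(148,311),(262,290)]),.005); p=ray(s,c([(107,313),(297,278)]),.0225)
hb=ray(s,c([(68,103),(262,68)]),.0335)
for k,v in dict(near=n,far=f,plate=p,hinge=hb).items(): print(k,v.round(4).tolist(),v.mean(0).round(4),'wid',np.linalg.norm(v[1]-v[0]).round(4))
for a,b in((n,f),(n,p),(p,hb)):
  d=b.mean(0)-a.mean(0); print(np.hypot(*d[:2]).round(4),np.degrees(np.arctan2(d[1],d[0])))
# contour based strip/ wedge
im=s['img']; hsv=cv2.cvtColor(im,cv2.COLOR_RGB2HSV)
m=((hsv[...,1]<60)).astype(np.uint8); m2=m.copy(); m[:]=0; m[195:275,335:380]=m2[195:275,335:380]
cs=max(cv2.findContours(m,0,1)[0],key=cv2.contourArea); print('wedge rect',cv2.minAreaRect(cs))
b=dict(np.load('pics/scene.png.npz'))
gs=ray(b,[(( x-512)/4+114-.4,(y-256)/4+176-.4) for x,y in [(587,310),(624,297),(639,325),(602,338)]],.045)
print('scene grip',gs.mean(0)); ts=ray(b,[((x-512)/4+114-.4,(y-256)/4+176-.4) for x,y in [(660,475),(697,461)]],.003); print('scene tip',ts.mean(0))
```

```text
grip [[ 0.3899 -0.2719]
 [ 0.3895 -0.3033]
 [ 0.3562 -0.3024]
 [ 0.3567 -0.2697]] [ 0.3731 -0.2868  0.045 ] tip [[ 0.5059 -0.2848  0.003 ]
 [ 0.5054 -0.3161  0.003 ]] [ 0.5057 -0.3005  0.003 ]
L (0.134 expected, xy) 0.1332839702343359 yaw -5.879507701554886
near [[0.4461, 0.0706, 0.005], [0.4616, -0.0195, 0.005]] [0.4538 0.0256 0.005 ] wid 0.0915
far [[0.6185, 0.0996, 0.005], [0.6335, 0.0102, 0.005]] [0.626  0.0549 0.005 ] wid 0.0907
plate [[0.6147, 0.1298, 0.0225], [0.6394, -0.0173, 0.0225]] [0.627  0.0562 0.0225] wid 0.1491
hinge [[0.779, 0.1585, 0.0335], [0.8037, 0.0071, 0.0335]] [0.7913 0.0828 0.0335] wid 0.1534
0.1746 9.680234194771986
0.1759 10.05049802979475
0.1664 9.173941419734756
wedge rect ((356.5, 236.0), (50.0, 13.0), 90.0)
scene grip [ 0.37529506 -0.28656494  0.045     ]
scene tip [ 0.50429319 -0.30005394  0.003     ]
```

Add to h.py:
```python
from scipy.spatial.transform import Rotation as Ro
def go(xyz,yaw):
    o=ctrl.get_obs(); R=Ro.from_euler('xyz',o['orientation'],degrees=True); G=Ro.from_euler('xyz',[180,0,yaw],degrees=True)
    print('shift cm',(R.inv().apply(np.array(xyz)-o['tool_pos'])*100).round(2),'turn',(R.inv()*G).as_rotvec(degrees=True).round(2))
```

```text
(no output)
```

{"op": "send_rows", "data": {
  "plan": [
    [[29.7, 17.5, 0, 0, 0, -15.6], [29.7, 17.5, 0, 0, 0, -15.6], [29.7, 17.5, 0, 0, 0, -15.6], [29.7, 17.5, 0, 0, 0, -15.6], [29.7, 17.5, 0, 0, 0, -15.6], [29.7, 17.5, 0, 0, 0, -15.6], [29.7, 17.5, 0, 0, 0, -15.6], [29.7, 17.5, 0, 0, 0, -15.6]]
  ],
  "fingers": 1
}}

```text
clock: 0.77
tool_pos: [0.4538, 0.3627, 0.2265]
orientation: [180.0, 0.0, -6.0]
force: [1.1, -0.4, -0.4]
opening: 0.0878
gripper_force: 0.0
```

{"op": "send_rows", "data": {
  "plan": [
    [[3.0, 33, 0, 0, 0, 0], [3.0, 33, 0, 0, 0, 0], [3.0, 33, 0, 0, 0, 0], [3.0, 33, 0, 0, 0, 0], [3.0, 33, 0, 0, 0, 0], [3.0, 33, 0, 0, 0, 0], [3.0, 33, 0, 0, 0, 0], [3.0, 33, 0, 0, 0, 0]]
  ]
}}

```text
clock: 1.43
tool_pos: [0.4477, 0.0312, 0.2266]
orientation: [-180.0, -0.0, -6.0]
force: [1.3, 0.3, 0.3]
opening: 0.0877
gripper_force: 0.0
```

```bash
python3 -c "
from h import *
go([.374,-.287,.12],-5.9)"
```

```text
shift cm [-4.02 32.42 10.65] turn [-0.01 -0.01 -0.07]
```

{"op": "send_rows", "data": {
  "plan": [
    [[-4.0, 32.4, 8, 0, 0, 0], [-4.0, 32.4, 8, 0, 0, 0], [-4.0, 32.4, 8, 0, 0, 0], [-4.0, 32.4, 8, 0, 0, 0], [-4.0, 32.4, 8, 0, 0, 0], [-4.0, 32.4, 8, 0, 0, 0], [-4.0, 32.4, 8, 0, 0, 0], [-4.0, 32.4, 8, 0, 0, 0]]
  ]
}}

```text
clock: 2.1
tool_pos: [0.3745, -0.2839, 0.1469]
orientation: [-180.0, -0.0, -6.0]
force: [0.7, -0.0, 0.0]
opening: 0.0878
gripper_force: 0.0
```

{"op": "send_rows", "data": {
  "plan": [
    [[0, 0, 0, 0, 0, 0], [0, 0, 0, 0, 0, 0]]
  ]
}}

```text
clock: 2.27
tool_pos: [0.3738, -0.2839, 0.1461]
orientation: [-180.0, 0.1, -6.3]
force: [0.4, 1.1, -0.1]
opening: 0.0874
gripper_force: 0.0
```

```bash
python3 -c "
from h import *
go([.374,-.287,.013],-5.9)
snap('wrist','w1.png')"
```

```text
shift cm [ 0.09  0.31 13.31] turn [-0.03  0.15 -0.39]
```

View pics/w1.png

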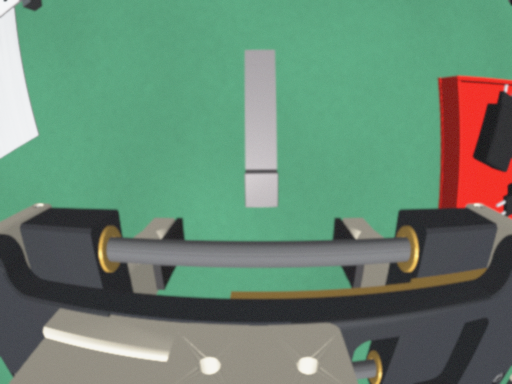

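The wrist view shows the wedge straight ahead at columns 245–277, with the grip block at rows 170–207. It is centred between the fingers (155 and 365) and aligned with them. I'll descend and grip.

{"op": "send_rows", "data": {
  "plan": [
    [[0.1, 0.2, 4, 0, 0, 0], [0.1, 0.2, 8, 0, 0, 0], [0.1, 0.2, 11, 0, 0, 0], [0.1, 0.2, 12.5, 0, 0, 0], [0.1, 0.2, 13.3, 0, 0, 0], [0.1, 0.2, 13.3, 0, 0, 0]]
  ]
}}

```text
clock: 2.82
tool_pos: [0.3762, -0.2829, 0.0132]
orientation: [-180.0, 0.1, -5.9]
force: [0.5, -0.2, 0.8]
opening: 0.0875
gripper_force: 0.0
```

{"op": "send_rows", "data": {
  "plan": [
    [[0, 0, 0, 0, 0, 0], [0, 0, 0, 0, 0, 0], [0, 0, 0, 0, 0, 0], [0, 0, 0, 0, 0, 0], [0, 0, 0, 0, 0, 0], [0, 0, 0, 0, 0, 0], [0, 0, 0, 0, 0, 0], [0, 0, 0, 0, 0, 0]]
  ],
  "fingers": 0
}}

```text
clock: 3.48
tool_pos: [0.3764, -0.2843, 0.0144]
orientation: [180.0, -0.0, -6.0]
force: [-0.4, -0.0, 0.1]
opening: 0.0401
gripper_force: 0.0
```

{"op": "send_rows", "data": {
  "plan": [
    [[0, 0, 0, 0, 0, 0], [0, 0, 0, 0, 0, 0], [0, 0, 0, 0, 0, 0], [0, 0, 0, 0, 0, 0], [0, 0, 0, 0, 0, 0], [0, 0, 0, 0, 0, 0]]
  ]
}}

```text
clock: 3.98
tool_pos: [0.3764, -0.2843, 0.0142]
orientation: [180.0, 0.0, -6.0]
force: [-0.7, -0.5, 1.4]
opening: 0.0296
gripper_force: 29.9
```

{"op": "send_rows", "data": {
  "plan": [
    [[0, 0, -3, 0, 0, 0], [0, 0, -6, 0, 0, 0], [0, 0, -9, 0, 0, 0], [0, 0, -9, 0, 0, 0], [0, 0, -9, 0, 0, 0]]
  ]
}}

```text
clock: 4.4
tool_pos: [0.3775, -0.2844, 0.1057]
orientation: [180.0, -0.2, -6.0]
force: [-0.1, 0.4, -1.6]
opening: 0.0295
gripper_force: 29.9
```

Run:
```python
from h import *
e=np.array([.629,.056]); th=np.radians(9.6); u=np.array([np.cos(th),np.sin(th)])
g=e-u*.149
print(e-u*.149); go([*g,.105],9.6)
```

```text
[0.48208659 0.03115146]
shift cm [  7.11 -32.48   0.09] turn [  0.05  -0.23 -15.59]
```

{"op": "send_rows", "data": {
  "plan": [
    [[7.1, -32.5, 0, 0, 0, -15.6], [7.1, -32.5, 0, 0, 0, -15.6], [7.1, -32.5, 0, 0, 0, -15.6], [7.1, -32.5, 0, 0, 0, -15.6], [7.1, -32.5, 0, 0, 0, -15.6], [7.1, -32.5, 0, 0, 0, -15.6], [7.1, -32.5, 0, 0, 0, -15.6], [7.1, -32.5, 0, 0, 0, -15.6]]
  ]
}}

```text
clock: 5.07
tool_pos: [0.4801, 0.0335, 0.103]
orientation: [180.0, 0.1, 9.6]
force: [0.8, -0.5, 0.1]
opening: 0.03
gripper_force: 29.9
```

{"op": "send_rows", "data": {
  "plan": [
    [[0, 0, 3, 0, 0, 0], [0, 0, 6, 0, 0, 0], [0, 0, 7, 0, 0, 0], [0, 0, 7, 0, 0, 0]]
  ]
}}

```text
clock: 5.4
tool_pos: [0.4777, 0.0307, 0.0303]
orientation: [179.9, 0.5, 9.6]
force: [-0.8, 0.1, -1.0]
opening: 0.0298
gripper_force: 29.9
```

Run:
```python
from h import *
print(ctrl.get_obs()['tool_pos'],ctrl.get_obs()['orientation'])
s=snap('top','t2.png'); i=cv2.imread('pics/t2.png')
b=snap('scene','s2.png'); j=cv2.imread('pics/s2.png')
o=np.hstack([cv2.resize(i[100:250,190:285],None,fx=4,fy=4,interpolation=2),cv2.resize(j[130:270,220:350],(390,600)[:1]+(420,),interpolation=2) if 0 else np.vstack([cv2.resize(j[130:270,220:350],(390,420),interpolation=2),np.zeros((180,390,3),np.uint8)])])
cv2.imwrite('pics/c3.png',o)
```

```text
[0.47767716 0.03072215 0.0302705 ] [179.89825134   0.45398676   9.61561648]
```

View pics/c3.png

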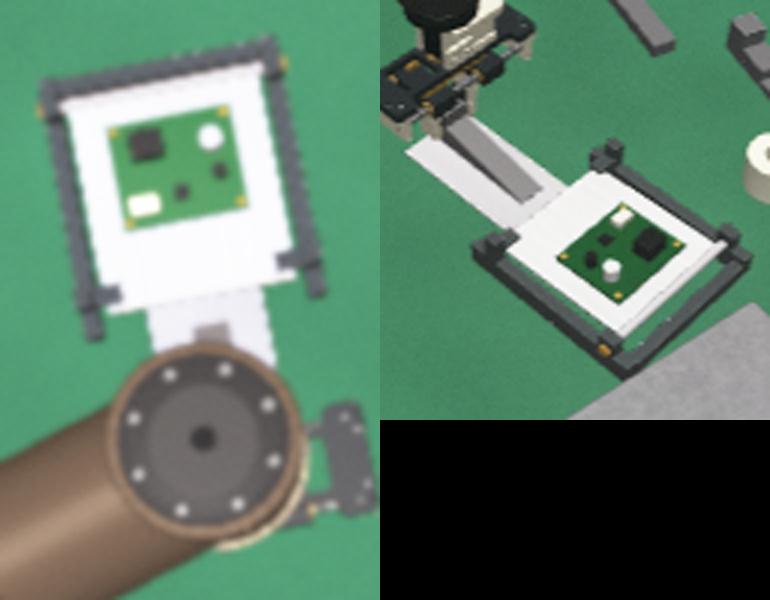

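The wedge hangs over the strip with its tip at (212,325) in the crop. The strip's centre there is about 209, so it is aligned, with the tip roughly 20 mm short of the plate edge. I'll lower it by feel.

{"op": "send_rows", "data": {
  "plan": [
    [[0, 0, 0.3, 0, 0, 0], [0, 0, 0.5, 0, 0, 0], [0, 0, 0.6, 0, 0, 0], [0, 0, 0.6, 0, 0, 0]]
  ]
}}

```text
clock: 5.83
tool_pos: [0.4811, 0.0315, 0.0286]
orientation: [-180.0, -0.1, 9.6]
force: [-0.3, 0.4, -1.5]
opening: 0.0299
gripper_force: 29.9
```

{"op": "send_rows", "data": {
  "plan": [
    [[0, 0, 0.1, 0, 0, 0], [0, 0, 0.2, 0, 0, 0], [0, 0, 0.2, 0, 0, 0]]
  ]
}}

```text
clock: 6.08
tool_pos: [0.4809, 0.0315, 0.0263]
orientation: [-180.0, -0.0, 9.6]
force: [0.6, 1.0, -0.3]
opening: 0.03
gripper_force: 29.9
```

{"op": "send_rows", "data": {
  "plan": [
    [[0, 0, 0.1, 0, 0, 0], [0, 0, 0.2, 0, 0, 0], [0, 0, 0.2, 0, 0, 0]]
  ]
}}

```text
clock: 6.33
tool_pos: [0.4808, 0.0315, 0.024]
orientation: [180.0, 0.0, 9.6]
force: [-0.6, 0.3, -0.9]
opening: 0.0301
gripper_force: 29.9
```

{"op": "send_rows", "data": {
  "plan": [
    [[0, 0, 0.1, 0, 0, 0], [0, 0, 0.2, 0, 0, 0], [0, 0, 0.2, 0, 0, 0]]
  ]
}}

```text
clock: 6.58
tool_pos: [0.4808, 0.0315, 0.022]
orientation: [180.0, 0.0, 9.6]
force: [0.3, -0.1, -1.2]
opening: 0.0301
gripper_force: 29.9
```

{"op": "send_rows", "data": {
  "plan": [
    [[0, 0, 0.1, 0, 0, 0], [0, 0, 0.1, 0, 0, 0], [0, 0, 0.1, 0, 0, 0]]
  ]
}}

```text
clock: 6.83
tool_pos: [0.4808, 0.0315, 0.0212]
orientation: [180.0, 0.0, 9.6]
force: [-0.7, 0.2, -1.5]
opening: 0.0297
gripper_force: 29.9
```

{"op": "send_rows", "data": {
  "plan": [
    [[0, 0, 0.1, 0, 0, 0], [0, 0, 0.1, 0, 0, 0], [0, 0, 0.1, 0, 0, 0]]
  ]
}}

```text
clock: 7.08
tool_pos: [0.4809, 0.0316, 0.0202]
orientation: [180.0, 0.0, 9.6]
force: [-0.2, -0.3, 0.7]
opening: 0.0298
gripper_force: 29.9
```

{"op": "send_rows", "data": {
  "plan": [
    [[0, 0, 0.1, 0, 0, 0], [0, 0, 0.1, 0, 0, 0], [0, 0, 0.1, 0, 0, 0]]
  ]
}}

```text
clock: 7.33
tool_pos: [0.4808, 0.0316, 0.0191]
orientation: [180.0, 0.0, 9.6]
force: [-0.3, 0.4, -0.4]
opening: 0.0296
gripper_force: 29.9
```

{"op": "send_rows", "data": {
  "plan": [
    [[0, 0, 0, 0, 0, 0]]
  ]
}}

```text
clock: 7.42
tool_pos: [0.4809, 0.0316, 0.0192]
orientation: [-180.0, -0.0, 9.6]
force: [0.3, -0.1, -1.2]
opening: 0.0302
gripper_force: 29.9
```

{"op": "send_rows", "data": {
  "plan": [
    [[0, 0, 0.1, 0, 0, 0], [0, 0, 0.1, 0, 0, 0], [0, 0, 0.1, 0, 0, 0]]
  ]
}}

```text
clock: 7.67
tool_pos: [0.4808, 0.0315, 0.0182]
orientation: [180.0, 0.0, 9.6]
force: [-0.5, -0.5, -0.9]
opening: 0.03
gripper_force: 29.9
```

{"op": "send_rows", "data": {
  "plan": [
    [[0, 0, 0.1, 0, 0, 0], [0, 0, 0.1, 0, 0, 0], [0, 0, 0.1, 0, 0, 0]]
  ]
}}

```text
clock: 7.92
tool_pos: [0.4808, 0.0315, 0.0172]
orientation: [180.0, 0.0, 9.6]
force: [0.3, 0.5, -1.1]
opening: 0.0299
gripper_force: 29.9
```

{"op": "send_rows", "data": {
  "plan": [
    [[0, 0, 0.1, 0, 0, 0], [0, 0, 0.1, 0, 0, 0], [0, 0, 0.1, 0, 0, 0]]
  ]
}}

```text
clock: 8.17
tool_pos: [0.481, 0.0316, 0.0167]
orientation: [180.0, -0.0, 9.6]
force: [-1.7, 0.6, 5.6]
opening: 0.0295
gripper_force: 29.9
```

{"op": "send_rows", "data": {
  "plan": [
    [[0, 0, 0.05, 0, 0, 0], [0, 0, 0.05, 0, 0, 0], [0, 0, 0.05, 0, 0, 0]]
  ]
}}

```text
clock: 8.42
tool_pos: [0.481, 0.0316, 0.0167]
orientation: [180.0, -0.0, 9.6]
force: [-4.6, 0.8, 13.8]
opening: 0.0295
gripper_force: 29.9
```

Contact: the strip stands about 2.5 mm proud. I'll let the wedge settle flat and regrip it.

{"op": "send_rows", "data": {
  "plan": [
    [[0, 0, -0.1, 0, 0, 0], [0, 0, -0.1, 0, 0, 0], [0, 0, -0.1, 0, 0, 0], [0, 0, -0.1, 0, 0, 0]]
  ],
  "fingers": 0.5
}}

```text
clock: 8.75
tool_pos: [0.4809, 0.0316, 0.0166]
orientation: [180.0, 0.0, 9.6]
force: [0.3, -0.1, 0.2]
opening: 0.0432
gripper_force: 0.0
```

{"op": "send_rows", "data": {
  "plan": [
    [[0, 0, 0, 0, 0, 0], [0, 0, 0, 0, 0, 0], [0, 0, 0, 0, 0, 0], [0, 0, 0, 0, 0, 0], [0, 0, 0, 0, 0, 0]]
  ],
  "fingers": 0
}}

```text
clock: 9.17
tool_pos: [0.4808, 0.0315, 0.0166]
orientation: [180.0, 0.0, 9.6]
force: [-0.6, 0.4, -0.6]
opening: 0.0298
gripper_force: 29.9
```

```bash
python3 -c "
from h import *
print(ctrl.get_obs())
f=[]
for k in range(4): ctrl.snapshot('top'); f.append(ctrl.get_obs()['force'])
print(np.mean(f,0),np.std(f,0))
go([.481+.986*.05,.0316+.167*.05,.0177],9.6)"
```

```text
{'clock': 9.1667, 'joint_pos': array([ 2.72090933e+01,  1.69912252e+01, -3.79480527e+01, -2.11641783e-03,
       -3.50743425e+01,  7.24010566e+01]), 'qvel': array([-0.06820534,  0.05047247,  0.04934913, -0.01328839, -0.05399522,
        0.00281057]), 'tau': array([-3.80903497e-03, -4.24121654e+01,  1.81940478e+01,  4.30560619e+00,
        7.94265722e-02, -1.37162839e-03]), 'tool_pos': array([0.480802  , 0.03153953, 0.01661795]), 'orientation': array([1.79997041e+02, 1.33505170e-02, 9.60841739e+00]), 'force': array([-0.61362546,  0.43099112, -0.58282741]), 'moment': array([-0.02554787, -0.03102733, -0.01884411]), 'gripper_force': 29.922129213809967, 'opening': 0.029801959021882093}
[-0.01471552 -0.16987796 -0.63813334] [0.24273813 0.19894456 0.50283941]
shift cm [ 5.02 -0.   -0.1 ] turn [0.   0.01 0.01]
```

{"op": "send_rows", "data": {
  "plan": [
    [[0.5, 0, 0, 0, 0, 0], [1.0, 0, 0, 0, 0, 0], [1.5, 0, 0, 0, 0, 0], [2.0, 0, 0, 0, 0, 0], [2.5, 0, 0, 0, 0, 0], [3.0, 0, 0, 0, 0, 0], [3.5, 0, 0, 0, 0, 0], [4.0, 0, 0, 0, 0, 0]]
  ]
}}

```text
clock: 10.03
tool_pos: [0.5209, 0.0383, 0.0167]
orientation: [180.0, 0.0, 9.6]
force: [0.3, 0.5, -0.5]
opening: 0.0297
gripper_force: 29.9
```

{"op": "send_rows", "data": {
  "plan": [
    [[0, 0, 0, 0, 0, 0], [0, 0, 0, 0, 0, 0]]
  ]
}}

```text
clock: 10.2
tool_pos: [0.5206, 0.0383, 0.0166]
orientation: [-180.0, -0.0, 9.6]
force: [0.0, 0.0, -0.2]
opening: 0.0302
gripper_force: 29.9
```

Run:
```python
from h import *
print(ctrl.get_obs()['tool_pos'],ctrl.get_obs()['force'])
snap('top','t3.png'); i=cv2.imread('pics/t3.png')
snap('scene','s3.png'); j=cv2.imread('pics/s3.png')
a=cv2.resize(i[120:220,200:285],(340,400),interpolation=2); b=cv2.resize(j[140:240,240:340],(400,400),interpolation=2)
cv2.imwrite('pics/c4.png',np.hstack([a,b]))
```

```text
[0.52056996 0.03828644 0.01663486] [ 0.03274626  0.029718   -0.20979752]
```

View pics/c4.png

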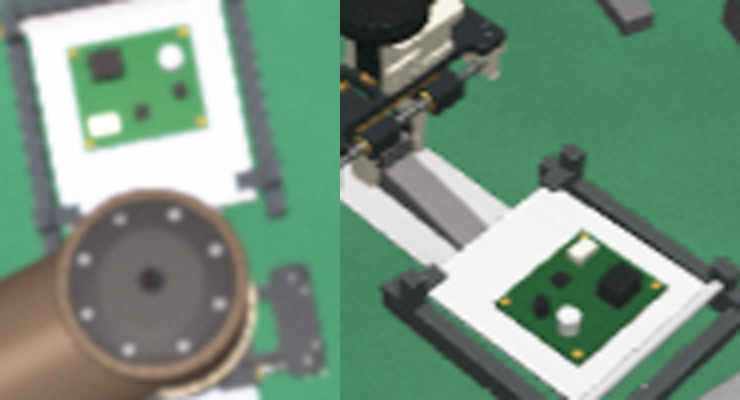

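The scene crop shows the wedge's tip already under the plate edge, near its middle: wedge about (480,232), edge centre about (487,235). The plate still sags. I'll keep pushing slowly and watch the force.

{"op": "send_rows", "data": {
  "plan": [
    [[0.4, 0, 0, 0, 0, 0], [0.8, 0, 0, 0, 0, 0], [1.2, 0, 0, 0, 0, 0], [1.6, 0, 0, 0, 0, 0], [2.0, 0, 0, 0, 0, 0], [2.5, 0, 0, 0, 0, 0], [2.5, 0, 0, 0, 0, 0]]
  ]
}}

```text
clock: 10.88
tool_pos: [0.5462, 0.0427, 0.0167]
orientation: [180.0, -0.0, 9.6]
force: [-0.3, -0.8, -0.6]
opening: 0.0302
gripper_force: 29.9
```

{"op": "send_rows", "data": {
  "plan": [
    [[0.3, 0, 0, 0, 0, 0], [0.6, 0, 0, 0, 0, 0], [0.9, 0, 0, 0, 0, 0], [1.2, 0, 0, 0, 0, 0], [1.5, 0, 0, 0, 0, 0], [1.5, 0, 0, 0, 0, 0]]
  ]
}}

```text
clock: 11.38
tool_pos: [0.5599, 0.0449, 0.0166]
orientation: [180.0, 0.0, 9.6]
force: [-1.6, -1.4, 0.5]
opening: 0.0297
gripper_force: 29.9
```

Run:
```python
from h import *
f=[]
for k in range(8): ctrl.snapshot('top'); f.append(ctrl.get_obs()['force'])
print(ctrl.get_obs()['tool_pos'],np.mean(f,0),np.std(f,0))
```

```text
[0.55984148 0.04496991 0.01667349] [ 0.17046041 -1.05509514 -1.18450195] [0.65683872 0.38442724 0.67394263]
```

{"op": "send_rows", "data": {
  "plan": [
    [[0.2, 0, 0, 0, 0, 0], [0.4, 0, 0, 0, 0, 0], [0.6, 0, 0, 0, 0, 0], [0.8, 0, 0, 0, 0, 0], [0.8, 0, 0, 0, 0, 0]]
  ]
}}

```text
clock: 12.2
tool_pos: [0.5681, 0.0464, 0.0167]
orientation: [-180.0, -0.0, 9.6]
force: [-0.9, 0.1, -2.3]
opening: 0.0296
gripper_force: 29.9
```

```bash
cat >> h.py <<'E'
def read(n=10):
    f=[]; p=[]; m=[]
    for k in range(n):
        ctrl.snapshot('top'); o=ctrl.get_obs(); f.append(o['force']); p.append(o['tool_pos']); m.append(o['moment'])
    f=np.mean(f,0); u=np.array([.986,.167,0]); print(o['clock'],'pos',np.mean(p,0).round(4),'f',f.round(2),'push',(-f@u).round(2),'m',np.mean(m,0).round(3))
E
python3 -c "
from h import *
read()"
```

```text
12.7 pos [0.568  0.0464 0.0167] f [ 0.48  0.   -2.65] push -0.48 m [-0.115 -0.011 -0.025]
```

The gripper is carrying some of the load vertically. I'll release and regrip so the wedge sits flat.

{"op": "send_rows", "data": {
  "plan": [
    [[0, 0, 0, 0, 0, 0], [0, 0, 0, 0, 0, 0], [0, 0, 0, 0, 0, 0], [0, 0, 0, 0, 0, 0]]
  ],
  "fingers": 0.5
}}

```text
clock: 13.03
tool_pos: [0.5679, 0.0463, 0.017]
orientation: [-180.0, -0.0, 9.6]
force: [0.4, 0.3, 0.4]
opening: 0.0431
gripper_force: 0.0
```

```bash
python3 -c "
from h import *
read()"
```

```text
13.5333 pos [0.5677 0.0463 0.0168] f [ 0.18 -0.09 -0.08] push -0.16 m [-0.06  -0.013 -0.001]
```

{"op": "send_rows", "data": {
  "plan": [
    [[0, 0, 0, 0, 0, 0], [0, 0, 0, 0, 0, 0], [0, 0, 0, 0, 0, 0], [0, 0, 0, 0, 0, 0], [0, 0, 0, 0, 0, 0]]
  ],
  "fingers": 0
}}

```text
clock: 13.95
tool_pos: [0.5676, 0.0462, 0.0167]
orientation: [180.0, 0.0, 9.6]
force: [-0.3, 0.4, -0.1]
opening: 0.0297
gripper_force: 30.0
```

{"op": "send_rows", "data": {
  "plan": [
    [[0.2, 0, 0, 0, 0, 0], [0.4, 0, 0, 0, 0, 0], [0.6, 0, 0, 0, 0, 0], [0.6, 0, 0, 0, 0, 0]]
  ]
}}

```text
clock: 14.28
tool_pos: [0.5737, 0.0472, 0.0167]
orientation: [180.0, 0.0, 9.6]
force: [-2.8, -1.9, 4.5]
opening: 0.0299
gripper_force: 30.0
```

```bash
python3 -c "
from h import *
read()"
```

```text
14.7833 pos [0.5737 0.0472 0.0167] f [-2.12 -2.07  2.65] push 2.44 m [-0.711  0.675 -0.005]
```

{"op": "send_rows", "data": {
  "plan": [
    [[0.2, 0, 0, 0, 0, 0], [0.4, 0, 0, 0, 0, 0], [0.6, 0, 0, 0, 0, 0], [0.8, 0, 0, 0, 0, 0], [0.8, 0, 0, 0, 0, 0]]
  ]
}}

```text
clock: 15.2
tool_pos: [0.5819, 0.0488, 0.0167]
orientation: [-180.0, -0.0, 9.6]
force: [-2.6, -1.3, 3.8]
opening: 0.0297
gripper_force: 30.0
```

```bash
python3 -c "
from h import *
read()"
```

```text
15.7 pos [0.5819 0.0488 0.0167] f [-0.51 -0.64  0.83] push 0.61 m [-0.286  0.31   0.01 ]
```

{"op": "send_rows", "data": {
  "plan": [
    [[0.2, 0, 0, 0, 0, 0], [0.4, 0, 0, 0, 0, 0], [0.4, 0, 0, 0, 0, 0]]
  ]
}}

```text
clock: 15.95
tool_pos: [0.5854, 0.0492, 0.0167]
orientation: [180.0, 0.0, 9.6]
force: [-1.8, -1.1, 3.8]
opening: 0.0302
gripper_force: 30.0
```

```bash
python3 -c "
from h import *
read()
snap('scene','s4.png'); j=cv2.imread('pics/s4.png'); cv2.imwrite('pics/c5.png',np.hstack([cv2.resize(cv2.imread('pics/scene.png')[170:240,240:340],(400,280),interpolation=2),cv2.resize(j[170:240,240:340],(400,280),interpolation=2)]))"
```

```text
16.45 pos [0.5854 0.0492 0.0167] f [-2.56 -0.59  2.83] push 2.62 m [-0.398  0.9   -0.002]
```

View pics/c5.png

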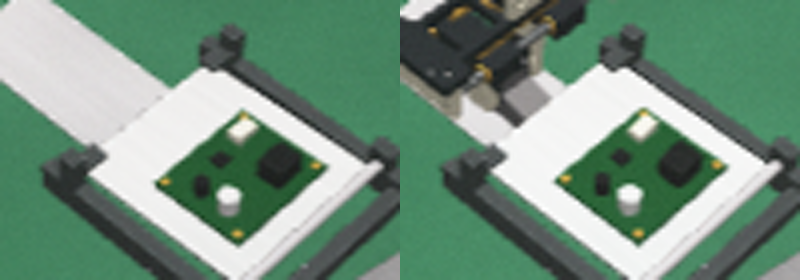

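The plate has risen part of the way: its left corner moved up from about (90,170) to about (498,163), in the same frame after subtracting 400. The riding push is about 2.5 N. I'll go on in 2 mm steps.

{"op": "send_rows", "data": {
  "plan": [
    [[0.2, 0, 0, 0, 0, 0], [0.2, 0, 0, 0, 0, 0], [0.2, 0, 0, 0, 0, 0]]
  ]
}}

```text
clock: 16.75
tool_pos: [0.5875, 0.0496, 0.0167]
orientation: [-180.0, -0.0, 9.6]
force: [-2.4, -0.9, 2.7]
opening: 0.0298
gripper_force: 30.0
```

```bash
python3 -c "
from h import *
read(6)"
```

```text
17.05 pos [0.5874 0.0496 0.0167] f [-2.82 -0.81  2.76] push 2.92 m [-0.44   0.922 -0.015]
```

{"op": "send_rows", "data": {
  "plan": [
    [[0.2, 0, 0, 0, 0, 0], [0.2, 0, 0, 0, 0, 0], [0.2, 0, 0, 0, 0, 0]]
  ]
}}

```text
clock: 17.3
tool_pos: [0.5895, 0.05, 0.0167]
orientation: [180.0, -0.0, 9.6]
force: [-3.6, -1.9, 2.1]
opening: 0.0299
gripper_force: 30.0
```

```bash
python3 -c "
from h import *
read(6)"
```

```text
17.6 pos [0.5895 0.05   0.0167] f [-2.17 -0.61  2.01] push 2.25 m [-0.368  0.844  0.008]
```

{"op": "send_rows", "data": {
  "plan": [
    [[0.2, 0, 0, 0, 0, 0], [0.2, 0, 0, 0, 0, 0], [0.2, 0, 0, 0, 0, 0]]
  ]
}}

```text
clock: 17.85
tool_pos: [0.5914, 0.0503, 0.0167]
orientation: [-180.0, -0.0, 9.6]
force: [-2.4, -0.6, 3.2]
opening: 0.0299
gripper_force: 30.0
```

```bash
python3 -c "
from h import *
read(6)"
```

```text
18.15 pos [0.5914 0.0503 0.0167] f [-2.8  -0.92  2.33] push 2.92 m [-0.342  0.876 -0.011]
```

{"op": "send_rows", "data": {
  "plan": [
    [[0.2, 0, 0, 0, 0, 0], [0.2, 0, 0, 0, 0, 0], [0.2, 0, 0, 0, 0, 0]]
  ]
}}

```text
clock: 18.4
tool_pos: [0.5934, 0.0506, 0.0167]
orientation: [180.0, -0.0, 9.6]
force: [-1.8, -1.7, 2.1]
opening: 0.03
gripper_force: 30.0
```

```bash
python3 -c "
from h import *
read(6)"
```

```text
18.7 pos [0.5934 0.0506 0.0167] f [-2.26 -0.95  1.85] push 2.38 m [-0.382  0.842 -0.009]
```

{"op": "send_rows", "data": {
  "plan": [
    [[0.2, 0, 0, 0, 0, 0], [0.2, 0, 0, 0, 0, 0], [0.2, 0, 0, 0, 0, 0]]
  ]
}}

```text
clock: 18.95
tool_pos: [0.5954, 0.051, 0.0167]
orientation: [180.0, -0.0, 9.6]
force: [-2.9, -0.5, 2.8]
opening: 0.0298
gripper_force: 30.0
```

```bash
python3 -c "
from h import *
read(6)"
```

```text
19.25 pos [0.5954 0.051  0.0167] f [-2.49 -0.98  2.36] push 2.62 m [-0.364  0.846 -0.001]
```

{"op": "send_rows", "data": {
  "plan": [
    [[0.15, 0, 0, 0, 0, 0], [0.15, 0, 0, 0, 0, 0], [0.15, 0, 0, 0, 0, 0]]
  ]
}}

```text
clock: 19.5
tool_pos: [0.5968, 0.0512, 0.0167]
orientation: [180.0, 0.0, 9.6]
force: [-2.6, -0.8, 3.0]
opening: 0.03
gripper_force: 30.0
```

```bash
python3 -c "
from h import *
read(6)"
```

```text
19.8 pos [0.5967 0.0512 0.0167] f [-2.88 -0.96  2.58] push 3.0 m [-0.348  1.112 -0.003]
```

{"op": "send_rows", "data": {
  "plan": [
    [[0.1, 0, 0, 0, 0, 0], [0.1, 0, 0, 0, 0, 0], [0.1, 0, 0, 0, 0, 0]]
  ]
}}

```text
clock: 20.05
tool_pos: [0.5977, 0.0514, 0.0167]
orientation: [180.0, 0.0, 9.6]
force: [-4.4, -0.5, 2.8]
opening: 0.0301
gripper_force: 30.0
```

```bash
python3 -c "
from h import *
read(8)"
```

```text
20.45 pos [0.5977 0.0514 0.0167] f [-3.05 -0.92  2.89] push 3.16 m [-0.369  1.234 -0.006]
```

{"op": "send_rows", "data": {
  "plan": [
    [[0.1, 0, 0, 0, 0, 0], [0.1, 0, 0, 0, 0, 0], [0.1, 0, 0, 0, 0, 0]]
  ]
}}

```text
clock: 20.7
tool_pos: [0.5988, 0.0515, 0.0167]
orientation: [180.0, -0.0, 9.6]
force: [-3.2, -0.6, 2.2]
opening: 0.0301
gripper_force: 30.0
```

```bash
python3 -c "
from h import *
read(8)"
```

```text
21.1 pos [0.5988 0.0516 0.0167] f [-2.89 -0.85  2.83] push 2.99 m [-0.339  1.117 -0.008]
```

{"op": "send_rows", "data": {
  "plan": [
    [[0.1, 0, 0, 0, 0, 0], [0.1, 0, 0, 0, 0, 0], [0.1, 0, 0, 0, 0, 0]]
  ]
}}

```text
clock: 21.35
tool_pos: [0.5997, 0.0517, 0.0167]
orientation: [180.0, -0.0, 9.6]
force: [-3.8, -1.4, 3.3]
opening: 0.0299
gripper_force: 30.0
```

```bash
python3 -c "
from h import *
read(8)"
```

```text
21.75 pos [0.5997 0.0517 0.0167] f [-3.16 -0.76  2.82] push 3.25 m [-0.346  1.188 -0.006]
```

{"op": "send_rows", "data": {
  "plan": [
    [[0.1, 0, 0, 0, 0, 0], [0.1, 0, 0, 0, 0, 0], [0.1, 0, 0, 0, 0, 0]]
  ]
}}

```text
clock: 22.0
tool_pos: [0.6008, 0.0519, 0.0167]
orientation: [-180.0, -0.0, 9.6]
force: [-3.6, -1.4, 3.9]
opening: 0.03
gripper_force: 30.0
```

```bash
python3 -c "
from h import *
read(8)"
```

```text
22.4 pos [0.6008 0.0519 0.0167] f [-3.21 -0.72  2.47] push 3.29 m [-0.366  1.12  -0.006]
```

{"op": "send_rows", "data": {
  "plan": [
    [[0.1, 0, 0, 0, 0, 0], [0.1, 0, 0, 0, 0, 0], [0.1, 0, 0, 0, 0, 0]]
  ]
}}

```text
clock: 22.65
tool_pos: [0.6012, 0.0519, 0.0167]
orientation: [180.0, 0.1, 9.6]
force: [-5.5, -1.0, 5.1]
opening: 0.0299
gripper_force: 30.0
```

```bash
python3 -c "
from h import *
read(6)"
```

```text
22.95 pos [0.6012 0.0519 0.0167] f [-5.3  -1.08  4.85] push 5.41 m [-0.311  1.818  0.033]
```

{"op": "send_rows", "data": {
  "plan": [
    [[0.1, 0, 0, 0, 0, 0], [0.1, 0, 0, 0, 0, 0], [0.1, 0, 0, 0, 0, 0]]
  ]
}}

```text
clock: 23.2
tool_pos: [0.6013, 0.0519, 0.0167]
orientation: [180.0, 0.1, 9.6]
force: [-8.9, -0.9, 6.9]
opening: 0.0296
gripper_force: 30.0
```

```bash
python3 -c "
from h import *
read(6)"
```

```text
23.5 pos [0.6013 0.0519 0.0167] f [-8.47 -0.19  7.33] push 8.38 m [-0.153  2.747  0.057]
```

On the stops: riding was about 3.2 N and the push now reads 8.4 N. The target is about 10 N at rest.

{"op": "send_rows", "data": {
  "plan": [
    [[0.05, 0, 0, 0, 0, 0], [0.05, 0, 0, 0, 0, 0], [0.05, 0, 0, 0, 0, 0]]
  ]
}}

```text
clock: 23.75
tool_pos: [0.6014, 0.0519, 0.0167]
orientation: [180.0, 0.2, 9.6]
force: [-9.4, -0.4, 9.3]
opening: 0.0299
gripper_force: 30.0
```

```bash
python3 -c "
from h import *
read(10)"
```

```text
24.25 pos [0.6014 0.0519 0.0167] f [-1.023e+01 -1.000e-02  9.080e+00] push 10.09 m [-0.101  3.324  0.013]
```

The push is 10.1 N at rest, about 7 N above riding, so it is snug. I'll release and lift away.

{"op": "send_rows", "data": {
  "plan": [
    [[0, 0, 0, 0, 0, 0], [0, 0, 0, 0, 0, 0], [0, 0, 0, 0, 0, 0], [0, 0, 0, 0, 0, 0], [0, 0, 0, 0, 0, 0]]
  ],
  "fingers": 0.55
}}

```text
clock: 24.67
tool_pos: [0.6036, 0.0524, 0.0167]
orientation: [-180.0, -0.0, 9.6]
force: [-0.6, -0.2, 0.5]
opening: 0.0482
gripper_force: 0.0
```

{"op": "send_rows", "data": {
  "plan": [
    [[-0.1, 0, -1, 0, 0, 0], [-0.1, 0, -3, 0, 0, 0], [-0.1, 0, -6, 0, 0, 0], [-0.1, 0, -9, 0, 0, 0], [-4, 0, -12, 0, 0, 0], [-8, 0, -14, 0, 0, 0], [-11, 0, -14, 0, 0, 0], [-11, 0, -14, 0, 0, 0]]
  ]
}}

```text
clock: 25.33
tool_pos: [0.4894, 0.0325, 0.1591]
orientation: [-179.9, -0.1, 9.6]
force: [-1.6, -0.5, -1.1]
opening: 0.0481
gripper_force: 0.0
```

{"op": "send_rows", "data": {
  "plan": [
    [[0, -25, 0, 0, 0, 0], [0, -25, 0, 0, 0, 0], [0, -25, 0, 0, 0, 0], [0, -25, 0, 0, 0, 0], [0, -25, 0, 0, 0, 0], [0, -25, 0, 0, 0, 0], [0, -25, 0, 0, 0, 0], [0, -25, 0, 0, 0, 0]]
  ]
}}

```text
clock: 26.0
tool_pos: [0.4524, 0.2826, 0.1571]
orientation: [-180.0, -0.0, 9.8]
force: [0.2, 0.2, 0.3]
opening: 0.0481
gripper_force: 0.0
```

Run:
```python
from h import *
snap('top','t5.png'); i=cv2.imread('pics/t5.png')
snap('scene','s5.png'); j=cv2.imread('pics/s5.png'); k=cv2.imread('pics/scene.png')
r=lambda a:cv2.resize(a[155:255,240:340],(300,300),interpolation=2)
o=np.hstack([cv2.resize(i[100:240,190:285],(407,600),interpolation=2),np.vstack([r(k),r(j)])]); cv2.imwrite('pics/c6.png',o)
```

```text
(no output)
```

View pics/c6.png

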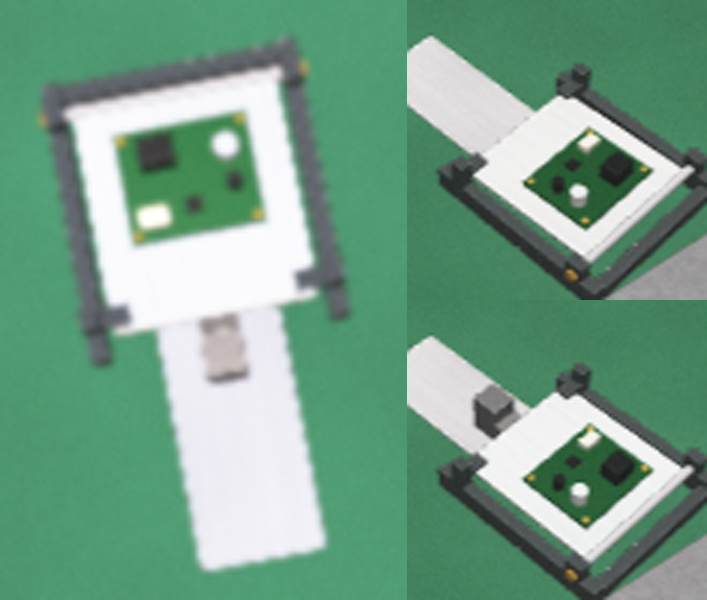

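The final view shows the plate raised under its lips and the wedge square on the strip. The grip block, at (225,350), is centred under the plate edge, whose middle is about (222,318). The robot is clear, so I'm handing in.

```bash
python3 -c "
from plant import ctrl
print(ctrl.close_job())"
```

```text
the job is handed in; nothing more can be done
None
```

I handed the job in: the wedge sits square under the middle of the plate's front edge, the plate is up against its stops, and the robot is clear. The push was 10.1 N at rest, about 7 N above riding. I estimate the wedge still presses up with 6–7 N after release, but I couldn't measure that, and the hand-in gave no verdict.

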